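Make up two sewing kits from the stock

TASK

Make up the two sewing kits: the needle tin and the short cotton reel go in the tray with two pockets; the tall thread tube, the bobbin box and the steel pattern weight go in the tray with three pockets, one thing to each pocket, in any order, standing upright on the pocket floor. The bobbin box stands close behind the tall tube in the stock lane, so the tube has to come out before the box can be grasped. Leave the pin tin and the button jar standing where they are.

Things in the scene. Friction and masses are not known exactly. Their poses are not given: they have to be found in the camera images.
- tray2: Light wooden kit tray with two pockets in a row, fastened to the table. 88 mm (x) by 172 mm (y). Floor 4 mm thick; rims and divider 4 mm thick, their tops 14 mm above the table. Pockets 80 x 80 mm inside, centres at y = -42 and +42 mm. Origin: centre of its underside, on the table; y along the row.
- tray3: Light wooden kit tray, longer, with three pockets in a row, fastened to the table. 88 mm (x) by 256 mm (y). Floor 4 mm thick; rims and dividers 4 mm thick, their tops 14 mm above the table. Pockets 80 x 80 mm inside, centres at y = -84, 0 and +84 mm. Origin: centre of its underside, on the table; y along the row.
- lane: Plywood stock lane, fastened to the table: base plate 160 mm (x) by 72 mm (y), 4 mm thick, walls along both sides 5 mm thick, 40 mm high above the table, 62 mm apart inside; open at both ends. Origin: centre of its underside; x along the lane. The tall tube stands in it at x = -41 mm, the bobbin box behind it at x = 18 mm (11 mm gap), 39 mm of free plate behind the box.
- tube: Tall tube of thread, upright and round: foot flange 50 mm across and 4 mm high, pale wound body 44 mm across up to 84 mm, grey core end 20 mm across up to 94 mm. At the start it stands on the lane's base plate in front of the bobbin box, whose top is 48 mm above the same plate. About 110 g. Origin: centre of its underside; z up its axis.
- bobbin_box: Grey plastic bobbin box with a black lid (closed, rigid), 46 x 46 mm, 48 mm high, about 90 g. At the start it stands on the lane's base plate behind the tall tube, square to the lane within 0.05 rad, about 8 mm from either side wall. Origin: centre of its underside; x along the lane at the start, z up.
- reel: Short wooden cotton reel, standing upright: wooden end flanges 44 mm across and 8 mm thick, thread between them 40 mm across, 48 mm high in all, about 50 g. Origin: centre of its underside; z up its axis.
- weight: Steel pattern weight: disc 52 mm across and 20 mm high with an upright dark knob 24 mm across on its centre, from 20 to 58 mm above the underside; about 320 g. Origin: centre of its underside; z up its axis.
- needle_tin: Plain bright metal needle tin (closed, one rigid piece), standing on end: 28 mm (its x) by 52 mm (its y), 62 mm high, about 80 g. Origin: centre of its underside; z up.
- pin_tin: Low round brass pin tin, 62 mm across and 28 mm high, loose, to be left where it stands. Origin: centre of its underside.
- jar: Glass button jar with a steel lid, about 56 mm across and 70 mm high, loose, to be left where it stands. Origin: centre of its underside.
Not all that is in view belongs to the job. What is shaped like the needle_tin but brown or purple is not meant. Several things have the shape of the pin_tin; the one meant has the colours described above.

How it is judged:
By the outcome, as a careful person would: the job done as asked, in the order asked, and still so for the second after the job is handed in, with the robot touching nothing.
It also fails if it takes over 112 s, if anything falls off the work surface, if the arm or the gripper's body presses on something with over 40 N, if the wrist force passes 120 N, or if a joint passes its speed limit or range.

ROBOT

A 6-joint arm with a two-finger parallel gripper is mounted at the origin on the work surface. World frame = base frame: x ahead of the robot, y to its left, z up, the work surface at z = 0. Lengths are in m, angles in rad, forces in N, time in s.
With the tool pointing down it reaches from about 0.35 to 0.775 m from the base axis. Payload 7.3 kg.
Tool frame: the origin (TCP) lies at the very end of the fingers, on their centre line; the grasp point (between the pads) lies 19 mm behind it; z points along the fingers, y is the line along which they close (so a half turn about z gives the same grasp; the last joint's range is limited). The gripper opens to 92 mm and grips with 3 to 60 N. Pads are 19 mm wide; open, the fingers measure 130 mm over their backs; the gripper's body (75 mm by 190 mm) begins 47 mm behind the grasp point.
Start: joints at [-1.451, 0.342, 1.524, -0, 1.275, -0.146], TCP at [0.138, -0.507, 0.227] pointing down, gripper open.
Joint ranges: [-2.53, 2.53], [-0.77, 2.02], [0.04, 2.7], [-1, 4.14], [0.28, 2.66], [-3.11, 3.11]. Speed limits (rad/s): [2.57, 2.57, 3.14, 3.14, 3.14, 3.14].

INTERFACE

Orientations are given as [roll, pitch, yaw] about the fixed x, y, z axes, in that order (R = Rz(yaw) Ry(pitch) Rx(roll)).
In Python, from cell import observe, read_camera, get_calibration, hand_in, search_frame gives the robot as it stands.
- The arm moves only by the tool step_arm, never from a script. Its argument "commands" is a list of rows, each an object with "translation": the shift along the tool's x, y, z in mm, a list of three; "roll": the turn about the tool's z in rad. In form: [{"translation": [x, y, z], "roll": roll}, ...]. A call has 1 to 20 rows; each row shifts and turns the commanded pose from where the row before left it, along the tool's axes as they then stand; what a row does not reach is not made up. A row lasts 1/12 s, in which the tool goes at most 41.7 mm and 7.16 degrees, less where a joint would pass 70% of its speed; a pose out of reach is approached as far as the arm can. A call is refused whole if a number of a shift passes 41.7 or a number of a turn 0.125, either way. A call with a gripper value outside its range is refused whole. "fingers" is the opening, from 0 (shut) to 1 (fully open), set as the call begins (left out, the last holds). The fingers move at their own pace and stop on an object; "grip_force" is the grip in N (left out, the last holds). Time passes only in rows, so rows that do not move let the fingers close. It gives the time, the measured TCP pose, the force, the opening and the grip force at its end, in the units of the state.
- observe(): the state, without advancing time (a new reading comes with each control period).
- read_camera(name): name is "side" or "top" or "wrist"; returns the picture (384x512x3 uint8, red, green, blue); there is no depth.
- get_calibration(name): a dict with "camera_matrix" (3x3 intrinsics, pixels), "world_from_camera" (4x4, takes a point from camera to world coordinates). Camera axes: x right, y up, looking along -z (the intrinsics and any distortion apply to the point x, -y, -z); pixel columns grow to the right and rows downward; lengths in m; the calibration is good to about 2 mm. A picture is of the moment at which its call begins: read the wrist's pose just before it. get_calibration takes no time and is no camera call; for the wrist camera it gives the pose at the moment of the call.
- hand_in(): hands the job in; it is judged then, once.
Trained networks look in the newest picture that a camera, given by its name, has taken for a name from the list of things; names that differ only in an ending like _2 or _b are one class to them, and where a whole thing is asked for, a point or a joint stands for the part that bears it (a point fixed in the world has none). Each returns a list of dicts, best first, with "confidence" (0 to 1); they miss things now and then, are a little off and sometimes report something else, mostly with a low value. They report only what shows in the picture. A call takes as long as a camera call. They do not tell look-alikes from the thing itself.
- search_frame(camera, name): "at" ([x, y, z] in m, in world coordinates, good to about 4 mm: the middle of the surface that is visible of it).
The state is a dict: "time": time; "qpos": joint angles; "qvel": joint speeds; "joint_efforts": joint torques, N m; "tool_pos": TCP position; "tool_rot": TCP orientation; "contact_force": force on the tool from outside, world axes, zero at the start; "torque": the same for the moment, N m; "opening": finger opening in m; "grip_force": force on a finger pad.
Only numpy, scipy, OpenCV 4.12 (cv2) and the standard library are available. Lean on these libraries where they do the work, as an engineer would, in place of code of your own. Each camera call takes 0.05 s, during which the arm holds its last target. There are 200 camera calls.

## Working session

There is one attempt and no reset: what is moved stays moved. The work goes in short steps, Python scripts to look and compute and a tool call to move; the robot and the scene stay as the last step left them, time stands still between calls to the robot, and variables do not carry over. Pictures are saved under pics/ and viewed, at most 14 in all, crops included, and the job is handed in when it is done.

Besides the shell and the picture viewer there is one more tool, called after "Request:" as name([rows], argument=value, ...), one row to a line, values as JSON. step_arm: Moves the arm, as the interface text tells. Its arguments: {"type":"object","properties":{"commands":{"type":"array"},"fingers":{"type":"number"},"grip_force":{"type":"number"}},"required":["commands"]}

```bash
mkdir -p pics
cat > h.py <<'E'
import numpy as np, cv2
from cell import *
def snap(cam,fn):
    im=read_camera(cam); cv2.imwrite('pics/'+fn,im[:,:,::-1]); return im
E
python3 - <<'E'
from h import *
a=snap('top','t0.png'); b=snap('side','s0.png')
cv2.imwrite('pics/top_big.png',cv2.resize(a,(800,600),interpolation=cv2.INTER_CUBIC)[:,:,::-1])
for c in('top','side'):
    k=get_calibration(c); print(c,{q:np.round(v,3).tolist() if not isinstance(v,str) else v for q,v in k.items()})
for n in ['tray2','tray3','lane','tube','bobbin_box','reel','weight','needle_tin','pin_tin','jar']:
    r=search_frame('top',n); print(n,[(np.round(d['at'],3).tolist(),round(d['confidence'],2)) for d in r][:5])
s=observe(); print({k:np.round(v,3).tolist() for k,v in s.items()})
E
```

```text
top {'camera_matrix': [[418.387, 0.0, 253.578], [0.0, 418.387, 194.073], [0.0, 0.0, 1.0]], 'world_from_camera': [[0.007, 0.993, -0.121, 0.431], [-1.0, 0.009, 0.011, -0.009], [0.012, 0.121, 0.993, 1.314], [0.0, 0.0, 0.0, 1.0]]}
side {'camera_matrix': [[352.641, 0.0, 252.965], [0.0, 352.641, 189.662], [0.0, 0.0, 1.0]], 'world_from_camera': [[-0.919, 0.248, -0.305, 0.321], [-0.393, -0.572, 0.72, 0.579], [0.004, 0.782, 0.623, 0.552], [0.0, 0.0, 0.0, 1.0]]}
tray2 [([0.454, 0.142, 0.006], 0.96), ([0.484, -0.143, 0.002], 0.64)]
tray3 [([0.454, 0.142, 0.006], 0.96), ([0.484, -0.143, 0.002], 0.64)]
lane [([0.533, -0.382, 0.01], 0.93)]
tube [([0.488, -0.368, 0.086], 0.51)]
bobbin_box [([0.543, -0.38, 0.054], 0.81)]
reel [([0.642, 0.008, 0.05], 0.59)]
weight [([0.649, 0.227, 0.022], 0.49)]
needle_tin [([0.686, -0.39, 0.067], 0.59), ([0.654, -0.111, 0.062], 0.56), ([0.712, -0.268, 0.061], 0.56)]
pin_tin [([0.677, 0.372, 0.03], 0.91), ([0.635, 0.11, 0.028], 0.68)]
jar [([0.618, -0.224, 0.072], 0.85)]
{'time': 0.6, 'qpos': [-1.451, 0.342, 1.524, -0.0, 1.275, -0.146], 'qvel': [0.0, -0.002, -0.001, -0.002, -0.0, -0.001], 'joint_efforts': [0.0, -43.093, -24.439, 0.072, 0.048, -0.0], 'tool_pos': [0.138, -0.507, 0.227], 'tool_rot': [3.141, 0.0, 0.266], 'contact_force': [0.103, -0.05, 0.208], 'torque': [0.02, 0.051, 0.005], 'grip_force': 0.0, 'opening': 0.092}
```

View pics/top_big.png

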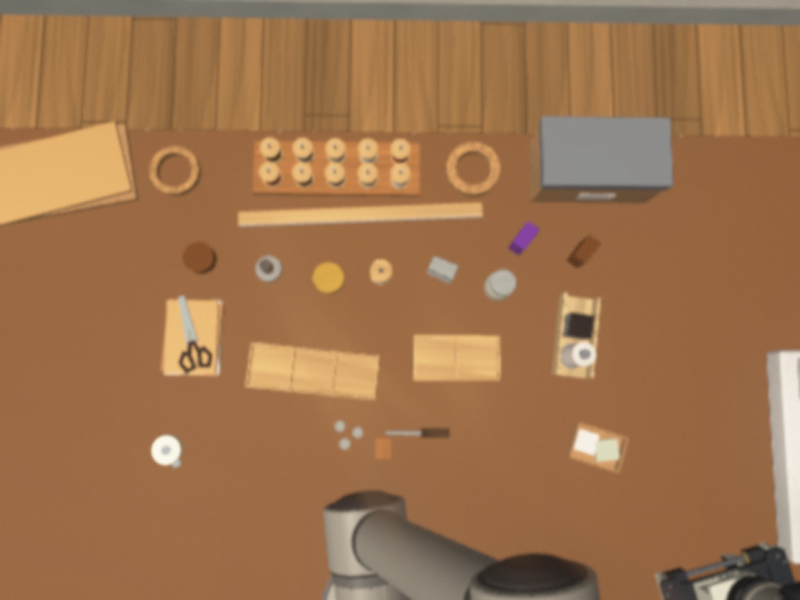

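View pics/s0.png

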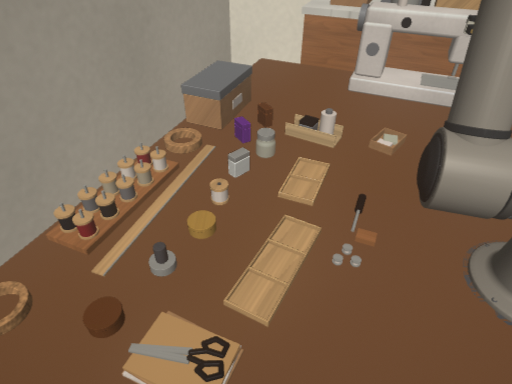

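The top view shows tray3 at about (312,370), tray2 at (457,358) and the lane at (577,337), with the tube in front and the box behind. It also shows the bright needle tin at (443,269), the reel at (381,271), the weight at (268,267), the brass pin tin at (328,277) and the jar at (500,284).

```bash
cat >> h.py <<'E'
def ray(cam,uv,z,cal=None):
    k=cal or get_calibration(cam);K=k['camera_matrix'];T=np.array(k['world_from_camera'])
    p=np.linalg.inv(K)@np.r_[uv,1.]; d=T[:3,:3]@np.array([p[0],-p[1],-p[2]]); o=T[:3,3]
    return o+d*(z-o[2])/d[2]
def go(x,y,z,yaw):
    s=observe();p=s['tool_pos'];w=s['tool_rot'][2]
    d=np.array([x,y,z])-p
    # rotate given yaw first kept: translation in current tool axes; roll total
    c,n=np.cos(w),np.sin(w)
    print('tool shift mm',np.round([1e3*(c*d[0]+n*d[1]),1e3*(n*d[0]-c*d[1]),-1e3*d[2]],1),'roll',round(w-yaw,3),'yaw now',round(w,3))
E
python3 - <<'E'
from h import *
im=cv2.imread('pics/t0.png'); hsv=cv2.cvtColor(im,cv2.COLOR_BGR2HSV)
def rect(box,z,cond):
    u0,v0,u1,v1=[int(q*.64) for q in box]
    m=cond[v0:v1,u0:u1].astype(np.uint8)
    n,l,st,_=cv2.connectedComponentsWithStats(m); i=1+np.argmax(st[1:,4])
    pts=np.argwhere(l==i)[:,::-1].astype(np.float32)+[u0,v0]
    W=np.array([ray('top',p,z)[:2] for p in pts],np.float32)*1000
    r=cv2.minAreaRect(W); print(np.round(r[0],1),np.round(r[1],1),round(r[2],1),st[i,4])
wood=(hsv[...,2]>165)&(hsv[...,1]>60)
rect((235,330,390,410),.014,wood)
rect((400,325,515,390),.014,wood)
rect((540,280,615,390),.04,wood|(hsv[...,2]<50)|((hsv[...,1]<50)))
rect((420,245,468,290),.062,(hsv[...,1]<60))
a=np.concatenate([cv2.resize(im[y:y+66,x:x+100],(798,527))[:, :] for x,y in [(330,180)]])
b=cv2.resize(im[180:255,255:390],(800,444),interpolation=cv2.INTER_CUBIC)
cv2.imwrite('pics/c.png',b)
go(.485,-.375,.20,0)
E
```

```text
[452.4 141.3] [269.1 128.8] 80.5 2856Traceback (most recent call last):
  File "<stdin>", line 12, in <module>
  File "<stdin>", line 8, in rect
  File "h.py", line 6, in ray
    k=cal or get_calibration(cam);K=k['camera_matrix'];T=np.array(k['world_from_camera'])
             ~~~~~~~~~~~~~~~^^^^^
ValueError: time passes only in moves, steps and waits
```

Run:
```python
from h import *
cal=get_calibration('top')
im=cv2.imread('pics/t0.png'); hsv=cv2.cvtColor(im,cv2.COLOR_BGR2HSV)
print(hsv[237,180],hsv[237,240],hsv[172,284])
def rect(box,z,cond):
    u0,v0,u1,v1=[int(q*.64) for q in box]
    m=cond[v0:v1,u0:u1].astype(np.uint8)
    n,l,st,_=cv2.connectedComponentsWithStats(m); i=1+np.argmax(st[1:,4])
    pts=np.argwhere(l==i)[:,::-1].astype(np.float32)+[u0,v0]
    W=np.array([ray('top',p,z,cal)[:2] for p in pts],np.float32)*1000
    r=cv2.minAreaRect(W); print(np.round(r[0],1),np.round(r[1],1),round(r[2],1),st[i,4],np.round(cv2.boxPoints(r)).tolist())
wood=(hsv[...,2]>190)
rect((235,330,390,410),.014,hsv[...,2]>185)
rect((400,325,515,390),.014,hsv[...,2]>185)
rect((540,280,615,390),.04,(hsv[...,2]>185)|(hsv[...,2]<50)|((hsv[...,1]<50)))
rect((420,245,468,290),.062,(hsv[...,1]<80))
b=cv2.resize(im[160:255,260:390],(800,585),interpolation=cv2.INTER_CUBIC)
cv2.imwrite('pics/c.png',b)
go(.485,-.375,.20,0)
```

```text
[ 19 119 237] [ 17 126 221] [ 21  22 184]
[453.9 141.7] [259.   90.4] 84.5 2431 [[397.0, 17.0], [486.0, 8.0], [511.0, 266.0], [421.0, 275.0]]
[ 482.7 -143.7] [ 89.8 174.1] 0.4 1679 [[437.0, -57.0], [438.0, -231.0], [528.0, -230.0], [527.0, -56.0]]
[ 526.5 -379.2] [ 75.7 163.1] 83.9 834 [[441.0, -408.0], [604.0, -425.0], [612.0, -350.0], [449.0, -333.0]]
[ 651.6 -111. ] [53.  39.5] 66.2 219 [[623.0, -127.0], [659.0, -143.0], [680.0, -95.0], [644.0, -79.0]]
tool shift mm [369.4 -35.8  26.7] roll 0.266 yaw now 0.266
```

View pics/c.png

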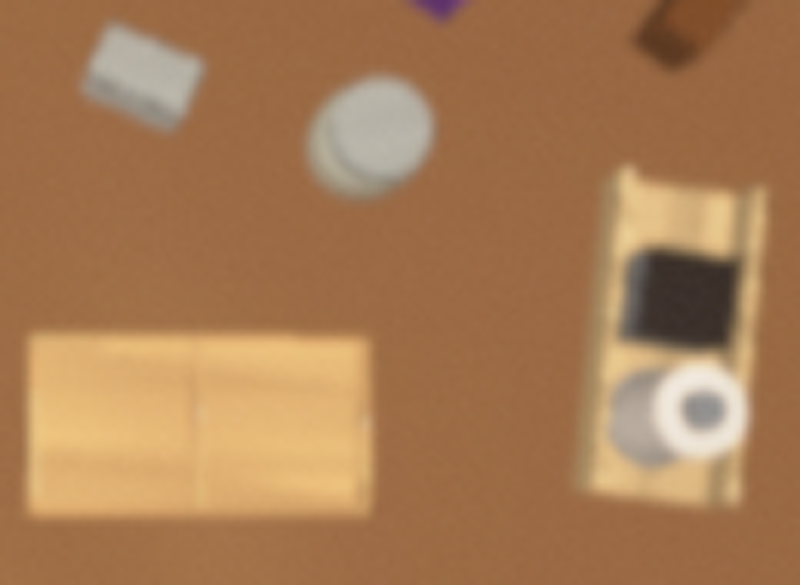

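The crop shows the needle tin's top at (150,60) with its long axis about 65° from x. The tube's core end is at (703,410), the box lid at (690,300) and the lane's yaw is about -0.1.

Request:
step_arm([
  {"translation": [37, -4, 3], "roll": 0},
  {"translation": [37, -4, 3], "roll": 0},
  {"translation": [37, -4, 3], "roll": 0},
  {"translation": [37, -4, 3], "roll": 0},
  {"translation": [37, -4, 3], "roll": 0},
  {"translation": [37, -4, 3], "roll": 0},
  {"translation": [37, -4, 3], "roll": 0},
  {"translation": [37, -4, 3], "roll": 0},
  {"translation": [37, -4, 3], "roll": 0},
  {"translation": [37, -4, 3], "roll": 0},
  {"translation": [0, 0, 0], "roll": 0.12},
  {"translation": [0, 0, 0], "roll": 0.12},
  {"translation": [0, 0, 0], "roll": 0.12},
  {"translation": [0, 0, 0], "roll": 0},
  {"translation": [0, 0, 0], "roll": 0},
  {"translation": [0, 0, 0], "roll": 0},
])

```text
time: 1.93
tool_pos: [0.4843, -0.3709, 0.1967]
tool_rot: [3.142, -0.0, -0.091]
contact_force: [0.1, 0.1, -0.3]
opening: 0.0921
grip_force: 0.0
```

Run:
```python
from h import *
cal=get_calibration('top'); print('core top',ray('top',[374.2,226.6],.098,cal), 'box',ray('top',[260+690*.1625,160+300*.1624],.052,cal))
k=get_calibration('wrist'); print(np.round(k['world_from_camera'],3).tolist())
im=snap('wrist','w1.png')
for n in('tube','bobbin_box','lane'): print(n,[(np.round(d['at'],3).tolist(),round(d['confidence'],2)) for d in search_frame('wrist',n)][:2])
go(.486,-.375,.05,-.107)
```

```text
core top [ 0.48649338 -0.37452826  0.098     ] box [ 0.54275853 -0.3835349   0.052     ]
[[-0.09, 0.961, 0.261, 0.553], [-0.996, -0.087, -0.023, -0.377], [0.001, -0.262, 0.965, 0.355], [0.0, 0.0, 0.0, 1.0]]
tube [([0.498, -0.38, 0.088], 0.74)]
bobbin_box [([0.552, -0.383, 0.051], 0.68)]
lane [([0.559, -0.392, 0.003], 0.68)]
tool shift mm [  2.1   3.9 146.8] roll 0.014 yaw now -0.093
```

View pics/w1.png

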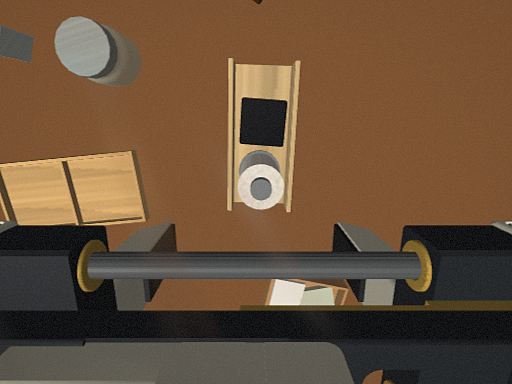

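The wrist view shows the tube's core end at (261,188) between the fingers' line, with the box behind it at (264,122). Alignment agrees with the top view, so I descend and grip.

Request:
step_arm([
  {"translation": [2, 4, 30], "roll": 0.014},
  {"translation": [0, 0, 38], "roll": 0},
  {"translation": [0, 0, 38], "roll": 0},
  {"translation": [0, 0, 28], "roll": 0},
  {"translation": [0, 0, 10], "roll": 0},
  {"translation": [0, 0, 0], "roll": 0},
  {"translation": [0, 0, 0], "roll": 0},
])

```text
time: 2.72
tool_pos: [0.4865, -0.3755, 0.0537]
tool_rot: [3.141, -0.001, -0.108]
contact_force: [1.2, -0.3, 0.1]
opening: 0.0914
grip_force: 0.0
```

Request:
step_arm([
  {"translation": [0, 0, 0], "roll": 0},
  {"translation": [0, 0, 0], "roll": 0},
  {"translation": [0, 0, 0], "roll": 0},
  {"translation": [0, 0, 0], "roll": 0},
  {"translation": [0, 0, 0], "roll": 0},
  {"translation": [0, 0, 0], "roll": 0},
  {"translation": [0, 0, 0], "roll": 0},
  {"translation": [0, 0, 0], "roll": 0},
], fingers=0, grip_force=20)

```text
time: 3.38
tool_pos: [0.4861, -0.3753, 0.0529]
tool_rot: [3.141, -0.0, -0.108]
contact_force: [-0.2, -0.8, -1.3]
opening: 0.0438
grip_force: 19.9
```

Request:
step_arm([
  {"translation": [0, 0, -20], "roll": 0},
  {"translation": [0, 0, -40], "roll": 0},
  {"translation": [0, 0, -40], "roll": 0},
  {"translation": [-6, -39.5, 0], "roll": 0},
  {"translation": [-6, -39.5, 0], "roll": 0},
  {"translation": [-6, -39.5, 0], "roll": 0},
  {"translation": [-6, -39.5, 0], "roll": 0},
  {"translation": [-6, -39.5, 0], "roll": 0},
  {"translation": [-6, -39.5, 0], "roll": 0},
  {"translation": [-6, -39.5, 0], "roll": 0},
  {"translation": [-6, -39.5, 0], "roll": 0},
  {"translation": [-6, -39.5, 0], "roll": 0},
  {"translation": [-6, -39.5, 0], "roll": 0},
  {"translation": [-6, -39.5, 0], "roll": 0},
  {"translation": [-6, -39.5, 0], "roll": 0},
  {"translation": [-6, -39.5, 0], "roll": 0},
  {"translation": [-6, -39.5, 0], "roll": 0},
  {"translation": [-5, -39.5, 0], "roll": 0},
])

```text
time: 4.88
tool_pos: [0.4607, 0.2256, 0.1526]
tool_rot: [3.141, 0.0, -0.108]
contact_force: [1.8, 0.2, -1.6]
opening: 0.0442
grip_force: 19.9
```

Request:
step_arm([
  {"translation": [0, 0, 0], "roll": 0},
  {"translation": [0, 0, 0], "roll": 0},
  {"translation": [0, 0, 0], "roll": 0},
  {"translation": [0, 0, 0], "roll": 0},
])

```text
time: 5.22
tool_pos: [0.4615, 0.2227, 0.1525]
tool_rot: [3.141, 0.001, -0.109]
contact_force: [0.2, 0.2, -0.4]
opening: 0.0438
grip_force: 19.9
```

```bash
python3 -c "
from h import *
go(.462,.225,.053,-.107)"
```

```text
tool shift mm [ 0.3 -2.4 99.5] roll -0.002 yaw now -0.109
```

Request:
step_arm([
  {"translation": [0, -2, 30], "roll": 0},
  {"translation": [0, 0, 35], "roll": 0},
  {"translation": [0, 0, 20], "roll": 0},
  {"translation": [0, 0, 8], "roll": 0},
  {"translation": [0, 0, 4], "roll": 0},
  {"translation": [0, 0, 2], "roll": 0},
  {"translation": [0, 0, 0], "roll": 0},
  {"translation": [0, 0, 0], "roll": 0},
  {"translation": [0, 0, 0], "roll": 0},
])

```text
time: 5.97
tool_pos: [0.4626, 0.2258, 0.0549]
tool_rot: [-3.141, -0.002, -0.108]
contact_force: [0.1, 0.9, -1.4]
opening: 0.0438
grip_force: 19.9
```

Request:
step_arm([
  {"translation": [0, 0, 0], "roll": 0},
  {"translation": [0, 0, 0], "roll": 0},
  {"translation": [0, 0, 0], "roll": 0},
  {"translation": [0, 0, 0], "roll": 0},
  {"translation": [0, 0, 0], "roll": 0},
  {"translation": [0, 0, 0], "roll": 0},
  {"translation": [0, 0, -20], "roll": 0},
  {"translation": [0, 0, -40], "roll": 0},
  {"translation": [0, 0, -40], "roll": 0},
  {"translation": [0, 0, -30], "roll": 0},
  {"translation": [0, 0, 0], "roll": 0},
], fingers=1)

```text
time: 6.88
tool_pos: [0.4649, 0.2268, 0.1901]
tool_rot: [-3.137, -0.011, -0.108]
contact_force: [0.5, -0.0, 0.5]
opening: 0.092
grip_force: 0.0
```

```bash
python3 -c "
from h import *
go(.5435,-.382,.18,1.46)"
```

```text
tool shift mm [143.7 596.8  10.1] roll -1.568 yaw now -0.108
```

Request:
step_arm([
  {"translation": [9.5, 39.8, 0], "roll": 0},
  {"translation": [9.5, 39.8, 0], "roll": 0},
  {"translation": [9.5, 39.8, 0], "roll": 0},
  {"translation": [9.5, 39.8, 0], "roll": 0},
  {"translation": [9.5, 39.8, 0], "roll": 0},
  {"translation": [9.5, 39.8, 0], "roll": 0},
  {"translation": [9.5, 39.8, 0], "roll": 0},
  {"translation": [9.5, 39.8, 0], "roll": 0},
  {"translation": [9.5, 39.8, 0], "roll": 0},
  {"translation": [9.5, 39.8, 0], "roll": 0},
  {"translation": [9.5, 39.8, 0], "roll": 0},
  {"translation": [9.5, 39.8, 0], "roll": 0},
  {"translation": [9.5, 39.8, 0], "roll": 0},
  {"translation": [9.5, 39.8, 0], "roll": 0},
  {"translation": [9.5, 39.8, 0], "roll": 0},
])

```text
time: 8.13
tool_pos: [0.5386, -0.3851, 0.183]
tool_rot: [-3.141, 0.001, -0.108]
contact_force: [1.4, -0.1, 0.1]
opening: 0.0924
grip_force: 0.0
```

Request:
step_arm([
  {"translation": [0, 0, 0], "roll": -0.12},
  {"translation": [0, 0, 0], "roll": -0.12},
  {"translation": [0, 0, 0], "roll": -0.12},
  {"translation": [0, 0, 0], "roll": -0.12},
  {"translation": [0, 0, 0], "roll": -0.12},
  {"translation": [0, 0, 0], "roll": -0.12},
  {"translation": [0, 0, 0], "roll": -0.12},
  {"translation": [0, 0, 0], "roll": -0.12},
  {"translation": [0, 0, 0], "roll": -0.12},
  {"translation": [0, 0, 0], "roll": -0.12},
  {"translation": [0, 0, 0], "roll": -0.12},
  {"translation": [0, 0, 0], "roll": -0.12},
  {"translation": [0, 0, 0], "roll": -0.118},
  {"translation": [0, 0, 0], "roll": 0},
  {"translation": [0, 0, 0], "roll": 0},
  {"translation": [0, 0, 0], "roll": 0},
])

```text
time: 9.47
tool_pos: [0.5389, -0.3831, 0.1833]
tool_rot: [-3.141, -0.0, 1.446]
contact_force: [-0.4, -0.1, -0.0]
opening: 0.0919
grip_force: 0.0
```

Run:
```python
from h import *
cal=get_calibration('wrist')
im=snap('wrist','w2.png')
for n in('tube','bobbin_box'): print(n,[(np.round(d['at'],3).tolist(),round(d['confidence'],2)) for d in search_frame('wrist',n)][:2])
m=(im.max(2)<45); m[250:]=0; m=m.astype(np.uint8)
n,l,st,ce=cv2.connectedComponentsWithStats(m)
for i in range(1,n):
    if st[i,4]>400:
        P=np.argwhere(l==i)[:,::-1]; W=np.array([ray('wrist',p,.052,cal)[:2] for p in P],np.float32)*1e3
        r=cv2.minAreaRect(W); print(st[i],np.round(r[0]),np.round(r[1]),round(r[2],1))
snap('top','t1.png')
go(.5435,-.382,.024,1.45)
```

```text
tube []
bobbin_box [([0.619, -0.243, 0.068], 0.37)]
[ 241  163   44   46 1385] [ 546. -384.] [46. 43.] 80.7
[   0  225  109   25 2319] [ 315. -412.] [ 28. 117.] 82.9
[ 401  225  111   25 2350] [ 748. -466.] [ 28. 120.] 82.9
tool shift mm [  1.8   4.4 159.7] roll -0.001 yaw now 1.449
```

View pics/w2.png

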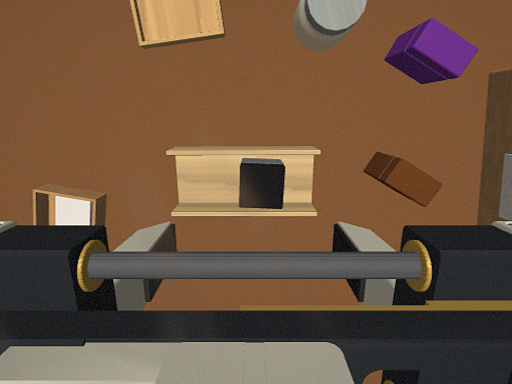

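The view shows the box at (262,185) alone in the lane, with room before and behind it for the fingers.

Request:
step_arm([
  {"translation": [1, 6, 40], "roll": 0.02},
  {"translation": [0, 0, 38], "roll": 0},
  {"translation": [0, 0, 35], "roll": 0},
  {"translation": [0, 0, 25], "roll": 0},
  {"translation": [0, 0, 15], "roll": 0},
  {"translation": [0, 0, 4], "roll": 0},
  {"translation": [0, 0, 0], "roll": 0},
  {"translation": [0, 0, 0], "roll": 0},
])

```text
time: 10.33
tool_pos: [0.5456, -0.3835, 0.0278]
tool_rot: [3.14, 0.001, 1.429]
contact_force: [0.3, -0.5, 0.1]
opening: 0.0919
grip_force: 0.0
```

Request:
step_arm([
  {"translation": [0, 0, 0], "roll": 0},
  {"translation": [0, 0, 0], "roll": 0},
  {"translation": [0, 0, 0], "roll": 0},
  {"translation": [0, 0, 0], "roll": 0},
  {"translation": [0, 0, 0], "roll": 0},
  {"translation": [0, 0, 0], "roll": 0},
  {"translation": [0, 0, 0], "roll": 0},
  {"translation": [0, 0, 0], "roll": 0},
], fingers=0, grip_force=20)

```text
time: 11.0
tool_pos: [0.5451, -0.383, 0.0268]
tool_rot: [3.141, 0.0, 1.43]
contact_force: [0.6, -0.7, 0.8]
opening: 0.0457
grip_force: 20.0
```

```bash
python3 -c "
from h import *
go(.446,.058,.12,1.476)"
```

```text
tool shift mm [ 422.7 -160.2  -93.2] roll -0.046 yaw now 1.43
```

Request:
step_arm([
  {"translation": [0, 0, -20], "roll": 0},
  {"translation": [0, 0, -38], "roll": 0},
  {"translation": [0, 0, -35], "roll": 0},
  {"translation": [38.4, -14.6, 0], "roll": 0},
  {"translation": [38.4, -14.6, 0], "roll": 0},
  {"translation": [38.4, -14.6, 0], "roll": 0},
  {"translation": [38.4, -14.6, 0], "roll": 0},
  {"translation": [38.4, -14.6, 0], "roll": 0},
  {"translation": [38.4, -14.6, 0], "roll": 0},
  {"translation": [38.4, -14.6, 0], "roll": 0},
  {"translation": [38.4, -14.6, 0], "roll": 0},
  {"translation": [38.4, -14.6, 0], "roll": 0},
  {"translation": [38.4, -14.6, 0], "roll": 0},
  {"translation": [38.4, -14.6, 0], "roll": 0},
  {"translation": [0, 0, 0], "roll": -0.046},
  {"translation": [0, 0, 0], "roll": 0},
  {"translation": [0, 0, 0], "roll": 0},
  {"translation": [0, 0, 0], "roll": 0},
])

```text
time: 12.5
tool_pos: [0.4458, 0.057, 0.1197]
tool_rot: [3.141, 0.0, 1.474]
contact_force: [-0.2, 0.4, -0.8]
opening: 0.0458
grip_force: 20.0
```

Run:
```python
from h import *
go(.446,.058,.027,1.476)
im=snap('wrist','w3.png')
```

```text
tool shift mm [ 1.1  0.1 92.7] roll -0.002 yaw now 1.474
```

View pics/w3.png

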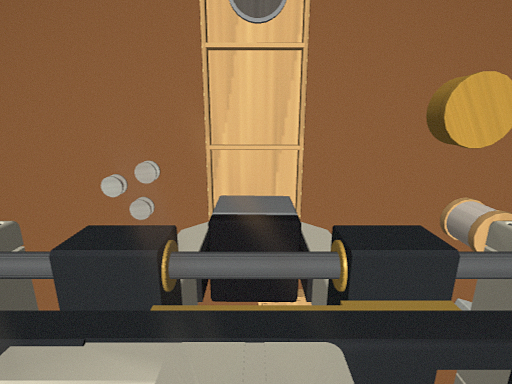

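The box hangs centred over the near pocket, and the tube stands in the far pocket at (257,8).

Request:
step_arm([
  {"translation": [1, 0, 35], "roll": 0},
  {"translation": [0, 0, 30], "roll": 0},
  {"translation": [0, 0, 18], "roll": 0},
  {"translation": [0, 0, 6], "roll": 0},
  {"translation": [0, 0, 3], "roll": 0},
  {"translation": [0, 0, 1], "roll": 0},
  {"translation": [0, 0, 0], "roll": 0},
  {"translation": [0, 0, 0], "roll": 0},
])

```text
time: 13.22
tool_pos: [0.4465, 0.0585, 0.0277]
tool_rot: [3.139, -0.0, 1.475]
contact_force: [0.1, -0.9, -1.5]
opening: 0.046
grip_force: 20.0
```

Request:
step_arm([
  {"translation": [0, 0, 0], "roll": 0},
  {"translation": [0, 0, 0], "roll": 0},
  {"translation": [0, 0, 0], "roll": 0},
  {"translation": [0, 0, 0], "roll": 0},
  {"translation": [0, 0, 0], "roll": 0},
  {"translation": [0, 0, 0], "roll": 0},
  {"translation": [0, 0, -20], "roll": 0},
  {"translation": [0, 0, -40], "roll": 0},
  {"translation": [0, 0, -40], "roll": 0},
  {"translation": [0, 0, -40], "roll": 0},
  {"translation": [0, 0, 0], "roll": 0},
], fingers=1)

```text
time: 14.13
tool_pos: [0.4494, 0.0588, 0.1737]
tool_rot: [3.129, -0.001, 1.476]
contact_force: [0.9, 0.5, 0.3]
opening: 0.0919
grip_force: 0.0
```

Run:
```python
from h import *
go(.645,.215,.18,1.474)
```

```text
tool shift mm [174.  180.   -6.3] roll 0.002 yaw now 1.476
```

Request:
step_arm([
  {"translation": [21, 29.5, 0], "roll": 0},
  {"translation": [21, 29.5, 0], "roll": 0},
  {"translation": [21, 29.5, 0], "roll": 0},
  {"translation": [21, 29.5, 0], "roll": 0},
  {"translation": [21, 29.5, 0], "roll": 0},
  {"translation": [21, 29.5, 0], "roll": 0},
  {"translation": [0, 0, 0], "roll": 0},
  {"translation": [0, 0, 0], "roll": 0},
  {"translation": [0, 0, 0], "roll": 0},
])

```text
time: 14.88
tool_pos: [0.6328, 0.1673, 0.1658]
tool_rot: [-3.14, 0.001, 1.476]
contact_force: [0.4, -0.5, 0.3]
opening: 0.0917
grip_force: 0.0
```

Run:
```python
from h import *
cal=get_calibration('wrist')
im=snap('wrist','w4.png')
print('net',[(np.round(d['at'],3).tolist(),round(d['confidence'],2)) for d in search_frame('wrist','weight')][:2])
t=cv2.imread('pics/t1.png'); ct=get_calibration('top')
# steel disc: low saturation in wrist picture
h=cv2.cvtColor(im,cv2.COLOR_RGB2HSV)
m=((h[...,1]<70)).astype(np.uint8); m[222:]=0
n,l,st,ce=cv2.connectedComponentsWithStats(m)
for i in range(1,n):
    if st[i,4]>200: print(st[i],np.round(ce[i]),ray('wrist',ce[i],.02,cal).round(4),ray('wrist',ce[i],.058,cal).round(4))
```

```text
net [([0.656, 0.235, 0.019], 0.96)]
[ 40   0  43  20 302] [59. 10.] [0.468  0.3467 0.02  ] [0.4893 0.3331 0.058 ]
[ 48  33  71   9 325] [74. 36.] [0.4759 0.3241 0.02  ] [0.4962 0.3133 0.058 ]
[356  40  13 182 679] [362. 129.] [0.7465 0.2126 0.02  ] [0.733  0.2157 0.058 ]
[ 248   91   52   52 2103] [273. 116.] [0.6574 0.2335 0.02  ] [0.6551 0.234  0.058 ]
[  13  119  105   59 4758] [ 64. 146.] [0.4388 0.224  0.02  ] [0.4638 0.2257 0.058 ]
[482 146  30  36 418] [502. 165.] [0.8924 0.1619 0.02  ] [0.8607 0.1713 0.058 ]
[441 151  31  26 239] [455. 161.] [0.8429 0.1707 0.02  ] [0.8174 0.179  0.058 ]
[483 206  29  16 367] [499. 214.] [0.8958 0.1066 0.02  ] [0.8637 0.123  0.058 ]
[437 210  36  12 300] [454. 216.] [0.847  0.1086 0.02  ] [0.8209 0.1247 0.058 ]
```

View pics/w4.png

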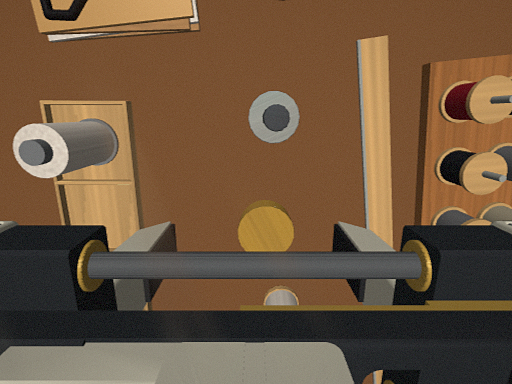

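The weight shows at (274,117), clear of the ruler at (375,130). The brass pin tin at (266,230) is clear of the finger path.

Request:
step_arm([
  {"translation": [34, 9, 0], "roll": 0},
  {"translation": [34, 9, 0], "roll": 0},
  {"translation": [0, 0, 35], "roll": 0},
  {"translation": [0, 0, 30], "roll": 0},
  {"translation": [0, 0, 0], "roll": 0},
  {"translation": [0, 0, 0], "roll": 0},
], fingers=0.6)

```text
time: 15.48
tool_pos: [0.6566, 0.2326, 0.1009]
tool_rot: [-3.138, 0.001, 1.475]
contact_force: [0.5, 0.1, 1.6]
opening: 0.0574
grip_force: 0.0
```

Run:
```python
from h import *
go(.657,.233,.026,1.476)
```

```text
tool shift mm [ 0.4  0.4 74.9] roll -0.001 yaw now 1.475
```

Request:
step_arm([
  {"translation": [0, 0, 30], "roll": 0},
  {"translation": [0, 0, 25], "roll": 0},
  {"translation": [0, 0, 14], "roll": 0},
  {"translation": [0, 0, 5], "roll": 0},
  {"translation": [0, 0, 0], "roll": 0},
  {"translation": [0, 0, 0], "roll": 0},
  {"translation": [0, 0, 0], "roll": 0},
])

```text
time: 16.07
tool_pos: [0.6595, 0.2335, 0.0304]
tool_rot: [3.138, -0.001, 1.475]
contact_force: [0.2, -0.0, -0.7]
opening: 0.0551
grip_force: 0.0
```

Request:
step_arm([
  {"translation": [0, 0, 0], "roll": 0},
  {"translation": [0, 0, 0], "roll": 0},
  {"translation": [0, 0, 0], "roll": 0},
  {"translation": [0, 0, 0], "roll": 0},
  {"translation": [0, 0, 0], "roll": 0},
  {"translation": [0, 0, 0], "roll": 0},
  {"translation": [0, 0, 0], "roll": 0},
  {"translation": [0, 0, 0], "roll": 0},
  {"translation": [0, 0, -15], "roll": 0},
  {"translation": [0, 0, -30], "roll": 0},
  {"translation": [0, 0, -40], "roll": 0},
  {"translation": [0, 0, -10], "roll": 0},
  {"translation": [0, 0, 0], "roll": 0},
], fingers=0, grip_force=40)

```text
time: 17.15
tool_pos: [0.6599, 0.234, 0.1266]
tool_rot: [3.135, -0.002, 1.476]
contact_force: [0.1, 0.9, -3.3]
opening: 0.0231
grip_force: 40.0
```

Run:
```python
from h import *
go(.454,.142,.031,1.476)
```

```text
tool shift mm [-111.1 -196.3   95.6] roll -0.0 yaw now 1.476
```

Request:
step_arm([
  {"translation": [-28, -20, 0], "roll": 0},
  {"translation": [-28, -28, 0], "roll": 0},
  {"translation": [-28, -28, 0], "roll": 0},
  {"translation": [-27, -28, 0], "roll": 0},
  {"translation": [0, -38, 0], "roll": 0},
  {"translation": [0, -38, 0], "roll": 0},
  {"translation": [0, -16, 0], "roll": 0},
  {"translation": [0, 0, 30], "roll": 0},
  {"translation": [0, 0, 0], "roll": 0},
  {"translation": [0, 0, 0], "roll": 0},
  {"translation": [0, 0, 0], "roll": 0},
])

```text
time: 18.07
tool_pos: [0.4525, 0.1414, 0.0923]
tool_rot: [-3.14, 0.0, 1.476]
contact_force: [-0.1, 0.5, -2.8]
opening: 0.0234
grip_force: 40.0
```

Run:
```python
from h import *
go(.454,.142,.031,1.476)
```

```text
tool shift mm [ 0.7  1.4 61.3] roll -0.0 yaw now 1.476
```

Request:
step_arm([
  {"translation": [0, 1, 25], "roll": 0},
  {"translation": [0, 0, 20], "roll": 0},
  {"translation": [0, 0, 10], "roll": 0},
  {"translation": [0, 0, 4], "roll": 0},
  {"translation": [0, 0, 1.5], "roll": 0},
  {"translation": [0, 0, 0], "roll": 0},
  {"translation": [0, 0, 0], "roll": 0},
  {"translation": [0, 0, 0], "roll": 0},
])

```text
time: 18.73
tool_pos: [0.4541, 0.1415, 0.0331]
tool_rot: [3.14, -0.0, 1.476]
contact_force: [0.1, -0.0, -3.9]
opening: 0.0234
grip_force: 40.0
```

Request:
step_arm([
  {"translation": [0, 0, 0], "roll": 0},
  {"translation": [0, 0, 0], "roll": 0},
  {"translation": [0, 0, 0], "roll": 0},
  {"translation": [0, 0, 0], "roll": 0},
  {"translation": [0, 0, 0], "roll": 0},
  {"translation": [0, 0, 0], "roll": 0},
  {"translation": [0, 0, -20], "roll": 0},
  {"translation": [0, 0, -40], "roll": 0},
  {"translation": [0, 0, -40], "roll": 0},
  {"translation": [0, 0, -40], "roll": 0},
  {"translation": [0, 0, 0], "roll": 0},
], fingers=1)

```text
time: 19.65
tool_pos: [0.4572, 0.1421, 0.1795]
tool_rot: [3.129, -0.003, 1.476]
contact_force: [1.9, 0.5, 0.2]
opening: 0.09
grip_force: 0.0
```

Run:
```python
from h import *
go(.635,-.05,.17,1.476)
```

```text
tool shift mm [-174.4  195.2    9.5] roll -0.0 yaw now 1.476
```

Request:
step_arm([
  {"translation": [-25, 28, 0], "roll": 0},
  {"translation": [-25, 28, 0], "roll": 0},
  {"translation": [-25, 28, 0], "roll": 0},
  {"translation": [-25, 28, 0], "roll": 0},
  {"translation": [-25, 28, 0], "roll": 0},
  {"translation": [-25, 28, 0], "roll": 0},
  {"translation": [-25, 27, 0], "roll": 0},
  {"translation": [0, 0, 0], "roll": 0},
  {"translation": [0, 0, 0], "roll": 0},
  {"translation": [0, 0, 0], "roll": 0},
])

```text
time: 20.48
tool_pos: [0.6302, -0.0509, 0.1716]
tool_rot: [-3.14, -0.0, 1.475]
contact_force: [-0.8, 0.7, 0.2]
opening: 0.0919
grip_force: 0.0
```

Run:
```python
from h import *
cal=get_calibration('wrist')
im=snap('wrist','w5.png')
print('net',[(np.round(d['at'],3).tolist(),round(d['confidence'],2)) for d in search_frame('wrist','reel')][:2])
g=cv2.medianBlur(cv2.cvtColor(im,cv2.COLOR_RGB2GRAY),3)[:222]
c=cv2.HoughCircles(g,cv2.HOUGH_GRADIENT,1.2,30,param1=100,param2=25,minRadius=15,maxRadius=45)
if c is not None:
    for q in c[0]: print(np.round(q),ray('wrist',q[:2],.048,cal).round(4))
go(.642,.008,.1,1.476)
```

```text
net [([0.654, 0.006, 0.051], 0.9)]
[248.  15.  31.] [0.6382 0.1018 0.048 ]
[269. 125.  24.] [0.6492 0.008  0.048 ]
[500.  76.  29.] [0.8593 0.0315 0.048 ]
[488. 151.  25.] [ 0.8562 -0.0353  0.048 ]
[459.  80.  18.] [0.823  0.0319 0.048 ]
[47.  5. 24.] [0.4687 0.1254 0.048 ]
[464.   9.  18.] [0.8221 0.0888 0.048 ]
[55. 89. 38.] [0.4563 0.0585 0.048 ]
[458. 143.  20.] [ 0.8269 -0.0257  0.048 ]
tool shift mm [58.9  6.4 72.3] roll 0.001 yaw now 1.477
```

View pics/w5.png

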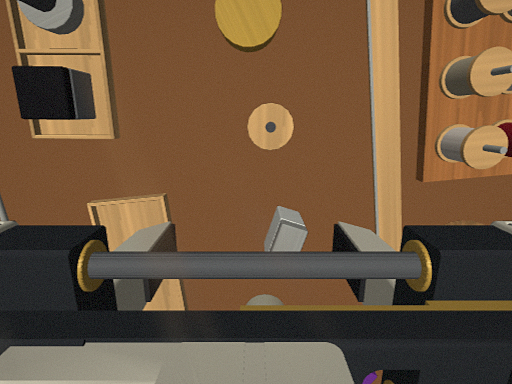

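The reel's top is at (270,127), about (0.650, 0.007). The needle tin is at (286,230), and the box and weight are in the tray at upper left.

Request:
step_arm([
  {"translation": [30, 7, 0], "roll": 0},
  {"translation": [30, 7, 0], "roll": 0},
  {"translation": [0, 0, 35], "roll": 0},
  {"translation": [0, 0, 35], "roll": 0},
  {"translation": [0, 0, 0], "roll": 0},
  {"translation": [0, 0, 0], "roll": 0},
  {"translation": [0, 0, 0], "roll": 0},
], fingers=0.75)

```text
time: 21.17
tool_pos: [0.6512, 0.0074, 0.1043]
tool_rot: [3.139, 0.0, 1.476]
contact_force: [1.0, 0.1, 0.9]
opening: 0.0688
grip_force: 0.0
```

Run:
```python
from h import *
go(.650,.007,.017,1.476)
```

```text
tool shift mm [-0.5 -1.2 87.3] roll 0.0 yaw now 1.476
```

Request:
step_arm([
  {"translation": [0, -1, 35], "roll": 0},
  {"translation": [0, 0, 30], "roll": 0},
  {"translation": [0, 0, 15], "roll": 0},
  {"translation": [0, 0, 5], "roll": 0},
  {"translation": [0, 0, 0], "roll": 0},
  {"translation": [0, 0, 0], "roll": 0},
  {"translation": [0, 0, 0], "roll": 0},
])

```text
time: 21.75
tool_pos: [0.6512, 0.007, 0.0199]
tool_rot: [3.137, 0.0, 1.476]
contact_force: [0.0, -0.4, -0.3]
opening: 0.0684
grip_force: 0.0
```

Request:
step_arm([
  {"translation": [0, 0, 0], "roll": 0},
  {"translation": [0, 0, 0], "roll": 0},
  {"translation": [0, 0, 0], "roll": 0},
  {"translation": [0, 0, 0], "roll": 0},
  {"translation": [0, 0, 0], "roll": 0},
  {"translation": [0, 0, 0], "roll": 0},
  {"translation": [0, 0, 0], "roll": 0},
], fingers=0, grip_force=15)

```text
time: 22.33
tool_pos: [0.6497, 0.0072, 0.0175]
tool_rot: [3.141, 0.0, 1.476]
contact_force: [0.5, 0.1, 2.9]
opening: 0.0436
grip_force: 15.0
```

Request:
step_arm([
  {"translation": [0, 0, -20], "roll": 0},
  {"translation": [0, 0, -35], "roll": 0},
  {"translation": [0, 0, -35], "roll": 0},
  {"translation": [0, 0, 0], "roll": 0},
  {"translation": [0, 0, 0], "roll": 0},
])

```text
time: 22.75
tool_pos: [0.6508, 0.0071, 0.1095]
tool_rot: [3.137, 0.0, 1.476]
contact_force: [-0.8, 0.3, -0.7]
opening: 0.0432
grip_force: 15.0
```

Run:
```python
from h import *
go(.483,-.102,.107,1.571)
```

```text
tool shift mm [-124.5 -156.7    2.5] roll -0.095 yaw now 1.476
```

Request:
step_arm([
  {"translation": [-20.5, -26, 0], "roll": 0},
  {"translation": [-20.5, -26, 0], "roll": 0},
  {"translation": [-20.5, -26, 0], "roll": 0},
  {"translation": [-21, -26, 0], "roll": 0},
  {"translation": [-21, -26, 0], "roll": 0},
  {"translation": [-21, -26, 0], "roll": 0},
  {"translation": [0, 0, 20], "roll": -0.095},
  {"translation": [0, 0, 0], "roll": 0},
  {"translation": [0, 0, 0], "roll": 0},
  {"translation": [0, 0, 0], "roll": 0},
])

```text
time: 23.58
tool_pos: [0.4828, -0.1016, 0.087]
tool_rot: [-3.141, -0.0, 1.569]
contact_force: [-0.4, 0.2, -0.1]
opening: 0.0433
grip_force: 15.0
```

Run:
```python
from h import *
go(.483,-.102,.0215,1.571)
```

```text
tool shift mm [-0.4  0.2 65.5] roll -0.002 yaw now 1.569
```

Request:
step_arm([
  {"translation": [0, 0, 30], "roll": 0},
  {"translation": [0, 0, 20], "roll": 0},
  {"translation": [0, 0, 10], "roll": 0},
  {"translation": [0, 0, 4], "roll": 0},
  {"translation": [0, 0, 1], "roll": 0},
  {"translation": [0, 0, 0], "roll": 0},
  {"translation": [0, 0, 0], "roll": 0},
  {"translation": [0, 0, 0], "roll": 0},
])

```text
time: 24.25
tool_pos: [0.4831, -0.1021, 0.0231]
tool_rot: [3.14, 0.001, 1.571]
contact_force: [0.1, -0.1, -0.4]
opening: 0.0435
grip_force: 15.0
```

Request:
step_arm([
  {"translation": [0, 0, 0], "roll": 0},
  {"translation": [0, 0, 0], "roll": 0},
  {"translation": [0, 0, 0], "roll": 0},
  {"translation": [0, 0, 0], "roll": 0},
  {"translation": [0, 0, 0], "roll": 0},
  {"translation": [0, 0, 0], "roll": 0},
  {"translation": [0, 0, -20], "roll": 0},
  {"translation": [0, 0, -40], "roll": 0},
  {"translation": [0, 0, -40], "roll": 0},
  {"translation": [0, 0, -40], "roll": 0},
  {"translation": [0, 0, -10], "roll": 0},
  {"translation": [0, 0, 0], "roll": 0},
], fingers=0.75)

```text
time: 25.25
tool_pos: [0.4843, -0.1026, 0.1759]
tool_rot: [3.134, 0.003, 1.571]
contact_force: [-0.2, 0.7, -0.5]
opening: 0.0691
grip_force: 0.0
```

Run:
```python
from h import *
go(.64,-.19,.175,1.13)
```

```text
tool shift mm [-87.4 155.7   0.9] roll 0.441 yaw now 1.571
```

Request:
step_arm([
  {"translation": [-18, 34.5, 0], "roll": 0},
  {"translation": [-18, 34.5, 0], "roll": 0},
  {"translation": [-18, 34.5, 0], "roll": 0},
  {"translation": [-18, 34.5, 0], "roll": 0},
  {"translation": [0, 0, 0], "roll": 0.11},
  {"translation": [0, 0, 0], "roll": 0.11},
  {"translation": [0, 0, 0], "roll": 0.11},
  {"translation": [0, 0, 0], "roll": 0.11},
  {"translation": [0, 0, 0], "roll": 0},
  {"translation": [0, 0, 0], "roll": 0},
  {"translation": [0, 0, 0], "roll": 0},
])

```text
time: 26.17
tool_pos: [0.62, -0.1738, 0.1713]
tool_rot: [-3.14, 0.0, 1.134]
contact_force: [1.2, -0.0, -0.4]
opening: 0.0692
grip_force: 0.0
```

Run:
```python
from h import *
cal=get_calibration('wrist')
im=snap('wrist','w6.png')
print('net',[(np.round(d['at'],3).tolist(),round(d['confidence'],2)) for d in search_frame('wrist','needle_tin')][:2])
h=cv2.cvtColor(im,cv2.COLOR_RGB2HSV); m=((h[...,1]<50)&(h[...,2]>90)).astype(np.uint8); m[222:]=0
n,l,st,ce=cv2.connectedComponentsWithStats(m)
for i in range(1,n):
    if st[i,4]>200:
        W=np.array([ray('wrist',p,.062,cal)[:2] for p in np.argwhere(l==i)[:,::-1]],np.float32)*1e3
        r=cv2.minAreaRect(W); print(st[i],np.round(r[0]),np.round(r[1]),round(r[2],1))
go(.652,-.111,.1,1.13)
for uv in [(0,0)]: pass
np.save('cal6.npy',cal,allow_pickle=True)
```

```text
net [([0.657, -0.111, 0.062], 0.92), ([0.708, -0.26, 0.032], 0.71)]
[332   0  61 143 526] [ 747. -120.] [  3. 128.] 2.9
[ 247   86   32   60 1852] [ 655. -115.] [51. 27.] 66.2
[257 197  49  25 843] [ 635. -201.] [24. 47.] 65.0
tool shift mm [70.4  2.1 71.8] roll 0.003 yaw now 1.133
```

View pics/w6.png

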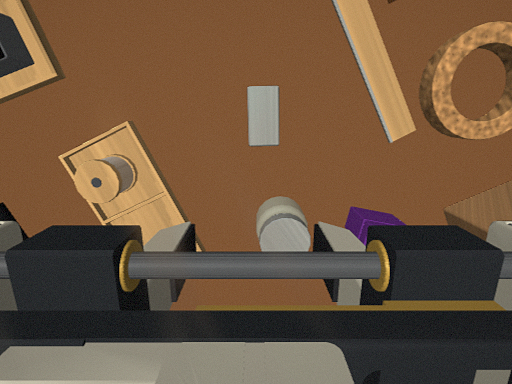

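The needle tin is at (263,116), and its 51 x 27 mm outline matches. The reel stands upright in the tray2 pocket at (105,180).

Request:
step_arm([
  {"translation": [35, 3.5, 0], "roll": 0},
  {"translation": [35, 3.5, 0], "roll": 0},
  {"translation": [0, 0, 35], "roll": -0.02},
  {"translation": [0, 0, 30], "roll": 0},
  {"translation": [0, 0, 0], "roll": 0},
  {"translation": [0, 0, 0], "roll": 0},
  {"translation": [0, 0, 0], "roll": 0},
])

```text
time: 26.85
tool_pos: [0.6574, -0.1142, 0.1089]
tool_rot: [3.139, -0.0, 1.151]
contact_force: [-0.3, -0.5, 1.3]
opening: 0.0688
grip_force: 0.0
```

Run:
```python
from h import *
go(.656,-.114,.026,1.155)
```

```text
tool shift mm [-0.4 -1.3 82.9] roll -0.004 yaw now 1.151
```

Request:
step_arm([
  {"translation": [0, -1, 35], "roll": 0},
  {"translation": [0, 0, 28], "roll": 0},
  {"translation": [0, 0, 14], "roll": 0},
  {"translation": [0, 0, 3], "roll": 0},
  {"translation": [0, 0, 0], "roll": 0},
  {"translation": [0, 0, 0], "roll": 0},
  {"translation": [0, 0, 0], "roll": 0},
])

```text
time: 27.43
tool_pos: [0.6572, -0.1138, 0.0298]
tool_rot: [3.137, -0.001, 1.151]
contact_force: [1.0, 0.0, 0.3]
opening: 0.0687
grip_force: 0.0
```

Request:
step_arm([
  {"translation": [0, 0, 0], "roll": 0},
  {"translation": [0, 0, 0], "roll": 0},
  {"translation": [0, 0, 0], "roll": 0},
  {"translation": [0, 0, 0], "roll": 0},
  {"translation": [0, 0, 0], "roll": 0},
  {"translation": [0, 0, 0], "roll": 0},
  {"translation": [0, 0, 0], "roll": 0},
  {"translation": [0, 0, 0], "roll": 0},
], fingers=0, grip_force=20)

```text
time: 28.1
tool_pos: [0.6557, -0.1132, 0.0272]
tool_rot: [3.141, 0.0, 1.151]
contact_force: [-0.1, -0.3, -0.6]
opening: 0.0276
grip_force: 20.0
```

Request:
step_arm([
  {"translation": [0, 0, -20], "roll": 0},
  {"translation": [0, 0, -40], "roll": 0},
  {"translation": [0, 0, -40], "roll": 0},
  {"translation": [0, 0, 0], "roll": 0},
  {"translation": [0, 0, 0], "roll": 0},
])

```text
time: 28.52
tool_pos: [0.6572, -0.1136, 0.1304]
tool_rot: [3.135, -0.001, 1.151]
contact_force: [0.1, -0.2, -0.9]
opening: 0.0284
grip_force: 20.0
```

Run:
```python
from h import *
go(.483,-.186,.12,1.571)
```

```text
tool shift mm [-137.1 -129.5   10.4] roll -0.42 yaw now 1.151
```

Request:
step_arm([
  {"translation": [-27.5, -26, 0], "roll": 0},
  {"translation": [-27.5, -26, 0], "roll": 0},
  {"translation": [-27.5, -26, 0], "roll": 0},
  {"translation": [-27.5, -26, 0], "roll": 0},
  {"translation": [-27.5, -26, 0], "roll": 0},
  {"translation": [0, 0, 0], "roll": -0.11},
  {"translation": [0, 0, 0], "roll": -0.11},
  {"translation": [0, 0, 0], "roll": -0.1},
  {"translation": [0, 0, 20], "roll": -0.1},
  {"translation": [0, 0, 0], "roll": 0},
  {"translation": [0, 0, 0], "roll": 0},
  {"translation": [0, 0, 0], "roll": 0},
])

```text
time: 29.52
tool_pos: [0.4806, -0.1855, 0.1069]
tool_rot: [-3.14, -0.001, 1.568]
contact_force: [0.1, -0.3, -0.1]
opening: 0.0281
grip_force: 20.0
```

Run:
```python
from h import *
go(.483,-.187,.0312,1.571)
```

```text
tool shift mm [-1.5  2.4 75.7] roll -0.003 yaw now 1.568
```

Request:
step_arm([
  {"translation": [-1, 2, 30], "roll": 0},
  {"translation": [0, 0, 25], "roll": 0},
  {"translation": [0, 0, 14], "roll": 0},
  {"translation": [0, 0, 5], "roll": 0},
  {"translation": [0, 0, 1], "roll": 0},
  {"translation": [0, 0, 0], "roll": 0},
  {"translation": [0, 0, 0], "roll": 0},
  {"translation": [0, 0, 0], "roll": 0},
])

```text
time: 30.18
tool_pos: [0.4836, -0.1871, 0.0334]
tool_rot: [3.14, 0.001, 1.571]
contact_force: [0.6, 0.2, -1.3]
opening: 0.0279
grip_force: 20.0
```

Request:
step_arm([
  {"translation": [0, 0, 0], "roll": 0},
  {"translation": [0, 0, 0], "roll": 0},
  {"translation": [0, 0, 0], "roll": 0},
  {"translation": [0, 0, 0], "roll": 0},
  {"translation": [0, 0, 0], "roll": 0},
  {"translation": [0, 0, 0], "roll": 0},
  {"translation": [0, 0, -20], "roll": 0},
  {"translation": [0, 0, -40], "roll": 0},
  {"translation": [0, 0, -40], "roll": 0},
  {"translation": [0, 0, -40], "roll": 0},
  {"translation": [-40, 0, 0], "roll": 0},
  {"translation": [-40, 0, 0], "roll": 0},
  {"translation": [-40, 0, 0], "roll": 0},
  {"translation": [-40, 0, 0], "roll": 0},
  {"translation": [0, 0, 0], "roll": 0},
  {"translation": [0, 0, 0], "roll": 0},
], fingers=0.7)

```text
time: 31.52
tool_pos: [0.4822, -0.3485, 0.1715]
tool_rot: [-3.141, -0.0, 1.567]
contact_force: [0.0, 0.0, -0.3]
opening: 0.0638
grip_force: 0.0
```

Run:
```python
from h import *
a=snap('top','tf.png'); b=snap('side','sf.png')
cv2.imwrite('pics/fin.png',np.vstack([cv2.resize(a[150:260,80:420],(800,259)),cv2.resize(b[60:350,100:440],(400,341),interpolation=cv2.INTER_AREA).repeat(1,0) if 0 else cv2.copyMakeBorder(cv2.resize(b[60:350,100:440],(400,341)),0,0,200,200,cv2.BORDER_CONSTANT)])[:,:,::-1])
for n in ['tube','bobbin_box','reel','weight','needle_tin','pin_tin','jar']:
    print(n,[(np.round(d['at'],3).tolist(),round(d['confidence'],2)) for d in search_frame('side',n)][:3])
```

```text
tube [([0.456, 0.242, 0.068], 0.94)]
bobbin_box [([0.442, 0.071, 0.046], 0.82), ([0.482, -0.165, 0.055], 0.38)]
reel [([0.477, -0.088, 0.043], 0.92)]
weight [([0.453, 0.149, 0.018], 0.66)]
needle_tin [([0.481, -0.168, 0.056], 0.78), ([0.691, -0.383, 0.041], 0.76), ([0.713, -0.267, 0.043], 0.53)]
pin_tin [([0.633, 0.12, 0.027], 0.96), ([0.674, 0.374, 0.026], 0.62)]
jar [([0.62, -0.208, 0.044], 0.95), ([0.634, 0.122, 0.03], 0.46)]
```

View pics/fin.png

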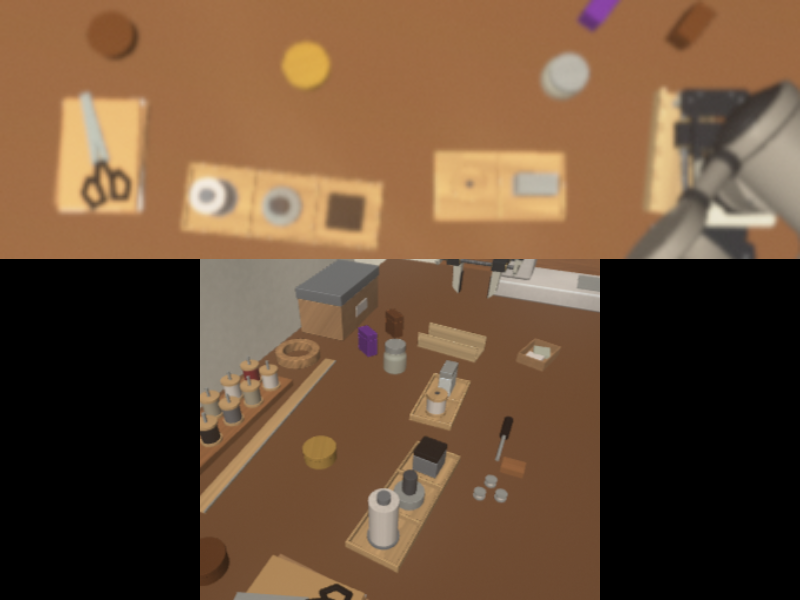

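All five items stand upright, one to a pocket: tray3 at (210–345, 200) holds the tube, weight and box, and tray2 at (470–535, 185) holds the reel and needle tin. The pin tin and the jar have not moved, and the gripper is clear.

```bash
python3 -c "
from cell import *
print(hand_in())"
```

```text
the job is handed in; nothing more can be done
None
```

I handed the job in at about 32 s: the tube, weight and bobbin box stand in the three-pocket tray, and the reel and needle tin in the two-pocket tray. The pin tin and jar are where they were; no verdict came back at hand-in.

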